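# Square a telescope filter into the corner of its alignment board

### The arm

A 7-joint arm with a two-finger parallel gripper is mounted at the origin on the work surface. World frame = base frame: x ahead of the robot, y to its left, z up, the work surface at z = 0. Lengths are in m, angles in rad, forces in N, time in s.
With the tool pointing down it reaches from about 0.4 to 0.875 m from the base axis. Payload 6.5 kg.
Tool frame: the origin (TCP) lies at the very end of the fingers, on their centre line; the grasp point (between the pads) lies 19 mm behind it; z points along the fingers, y is the line along which they close (so a half turn about z gives the same grasp; the last joint's range is limited). The gripper opens to 85 mm and grips with 20 to 120 N. Pads are 22 mm wide; open, the fingers measure 114 mm over their backs; the gripper's body (76 mm by 85 mm) begins 54 mm behind the grasp point. The pads swing forward as they close: fully open they stand 13 mm farther back than shut.
Start: joints at [-1.374, 0.536, -0.004, 1.538, 0.003, 1.067, -0.071], TCP at [0.169, 0.628, 0.231] pointing down, gripper open.
Joint ranges: [-2.7, 2.7], [-0.37, 2.16], [-1.27, 1.26], [0.24, 2.4], [-1.31, 4.45], [0.19, 1.91], [-2.76, 2.76]. Speed limits (rad/s): [2.39, 2.39, 3.14, 3.14, 3.14, 3.14, 3.14].

### API

Orientations are given as a unit quaternion [w, x, y, z].
In Python, from station import r gives the robot as it stands.
- The arm moves only by the shell command python3 -m jog 'ROWS' [FORCE]. ROWS is JSON, a list of rows, each a list of 5 numbers: the shift along the tool's x, y, z in m, then the turn about the tool's z in rad, then the gripper command: -1 is fully open, 1 is shut, values between are in proportion. In form: [[dx, dy, dz, twist, gripper], ...]. A call has 1 to 5 rows; each row shifts and turns the commanded pose from where the row before left it, along the tool's axes as they then stand; what a row does not reach is not made up. A row lasts 1/8 s, in which the tool goes at most 62.5 mm and 10.7 degrees, less where a joint would pass 70% of its speed; a pose out of reach is approached as far as the arm can. A call is refused whole if a number of a shift passes 0.0625 or a number of a turn 0.188, either way. A call with a gripper value outside its range is refused whole. The fingers move at their own pace and stop on an object; FORCE is the grip in N (left out, the last holds). Time passes only in rows, so rows that do not move let the fingers close. It gives the time, the measured TCP pose, the force, the opening and the grip force at its end, in the units of the state.
- r.read_state(): the state, without advancing time (a new reading comes with each control period).
- r.grab_frame(name): name is "scene" or "top" or "wrist"; returns a dict with "img" (420x560x3 uint8, red, green, blue), "z_map" (420x560 float32, m along the optical axis (not along the pixel's ray), 0 where there is no reading), "intrinsics" (3x3 intrinsics, pixels), "k1" (the pictures are not rectified: a ray, as slopes to the right and down, at radius r is drawn at 1 + k1 r^2 times it, then the intrinsics apply), "R" (3x3) and "t" (3): a world point X has camera coordinates R X + t. Camera axes: x right, y down, z forward; pixel columns grow to the right and rows downward; lengths in m; the calibration is good to about 2 mm. A picture is of the moment at which its call begins.
- r.hand_in(): hands the job in; it is judged then, once.
Trained networks look in a picture, given as the dict that the camera call returned (one of the last four; its "shot" number tells which), for a name from the list of things; names that differ only in an ending like _2 or _b are one class to them, and where a whole thing is asked for, a point or a joint stands for the part that bears it (a point fixed in the world has none). Each returns a list of dicts, best first, with "score" (0 to 1); they miss things now and then, are a little off and sometimes report something else, mostly with a low value. They report only what shows in the picture. A call takes as long as a camera call. They do not tell look-alikes from the thing itself.
- r.cut_out(picture, query): "pixels" (420x560 bool, what is visible of it).
- r.landmark_of(picture, query): "xyz" ([x, y, z] in m, in the coordinates of the camera as it stood for that picture, good to about 4 mm: a listed point, or the origin of a listed thing).
The state is a dict: "time_s": time; "joint_positions": joint angles; "qvel": joint speeds; "tau": joint torques, N m; "tool_pos": TCP position; "orientation": TCP orientation; "wrist_force": force on the tool from outside, world axes, zero at the start; "ft_torque": the same for the moment, N m; "finger_gap": opening from 0.0 (shut) to 1.0 (fully open); "gripper_force": force on a finger pad.
Only numpy, scipy, OpenCV 4.12 (cv2) and the standard library are available. Lean on these libraries where they do the work, as an engineer would, in place of code of your own. Each camera call takes 0.05 s, during which the arm holds its last target. There are 200 camera calls.

### The job

Pick up the white-footed pusher by its orange handle and, with its foot, nudge the blue filter flat along the white board until it sits squarely in the corner, up against both dark metal fences. Do not touch the filter with the gripper, and leave the amber filter where it lies. Then stand the pusher upright on the board or the table, not touching the filter, and let go.

Things in the scene. Friction and masses are not known exactly. Their poses are not given: they have to be found in the camera images.
- pusher: Loose tool standing on the table, about 150 g: white square foot 40 x 40 mm, 30 mm high; orange square handle 20 x 20 mm on its middle, from 30 to 110 mm above the underside. Origin: centre of the underside; z up; x, y square to the sides of foot and handle. It may swap places with a round steel weight (black ball knob) and a black blower, neither needed.
- blue_filter: Loose square plate, 90 x 90 mm, 12 mm thick, blue glass in a black frame, about 250 g, lying flat on the white board away from the corner; it slides when pushed at its side. Origin: centre of the underside; z up; x, y square to its edges.
- amber_filter: The same kind of plate, 90 x 90 x 12 mm, with amber glass, on the other end of the same board. To be left alone. Origin: centre of the underside; x, y square to its edges.
- corner (a point): Inner corner of the two dark metal fences (14 mm high, 12 thick), at the top face of the fixed white board, 6 mm above the table. x: away from robot, square to the far fence (inner face x = 0). y: to robot's left, square to the side fence (inner face y = 0). Open board: x -242 to 0, y 0 to 348 mm. A plate fully home has its centre at x -45, y 45 mm, edges along x, y.
Mind the look-alikes: they are no part of the job. What is shaped like the pusher but purple is not meant.

How it is judged:
By the outcome, as a careful person would: the job done as asked, in the order asked, and still so for the second after the job is handed in, with the robot touching nothing.
It also fails if it takes over 43 s, if anything falls off the work surface, if the arm or the gripper's body presses on something with over 40 N, if the wrist force passes 120 N, or if a joint passes its speed limit or range.

## Working session

There is one attempt and no reset: what is moved stays moved. The work goes in short steps, Python scripts to look and compute and a shell command to move; the robot and the scene stay as the last step left them, time stands still between calls to the robot, and variables do not carry over. Pictures are saved under pics/ and viewed, at most 10 in all, crops included, and the job is handed in when it is done.

```bash
ls; mkdir -p pics; cat > h.py <<'E'
import numpy as np, cv2
from station import r
def grab(n,f=None):
    p=r.grab_frame(n)
    if f: cv2.imwrite('pics/'+f,cv2.cvtColor(p['img'],cv2.COLOR_RGB2BGR))
    return p
def cloud(p):
    K=p['intrinsics'];h,w=p['z_map'].shape
    u,v=np.meshgrid(np.arange(w,dtype=float),np.arange(h,dtype=float))
    pts=np.stack([u,v],-1).reshape(-1,1,2)
    n=cv2.undistortPoints(pts,np.array(K,float),np.array([p['k1'],0,0,0.])).reshape(h,w,2)
    z=p['z_map'][...,None]
    return (np.concatenate([n*z,z],-1)-p['t'])@np.array(p['R'])
def world(p,xyz): return np.array(p['R']).T@(np.array(xyz)-p['t'])
E
python3 - <<'E'
from h import *
for n in ['scene','top']:
    p=grab(n,n+'0.png')
    print(n,np.round(np.array(p['R']).T@-np.array(p['t']),3))
    for q in ['pusher','blue_filter','amber_filter','corner']:
        for d in r.landmark_of(p,q)[:4]: print(q,round(d['score'],2),np.round(world(p,d['xyz']),3), np.round(d['xyz'],2))
print(r.read_state())
E
```

```text
pics
scene [1.182 0.662 0.588]
pusher 0.65 [ 0.413  0.441 -0.002] [0.34 0.09 0.93]
pusher 0.61 [0.514 0.536 0.   ] [0.34 0.16 0.82]
pusher 0.6 [ 0.509  0.437 -0.001] [0.27 0.12 0.87]
pusher 0.6 [ 0.604  0.524 -0.   ] [0.27 0.19 0.77]
blue_filter 0.93 [ 0.59  -0.152  0.006] [-0.23 -0.07  1.14]
amber_filter 0.64 [0.499 0.043 0.005] [-0.02 -0.03  1.09]
top [0.392 0.123 1.339]
pusher 0.87 [ 0.604  0.527 -0.001] [-0.41 -0.03  1.36]
pusher 0.69 [ 0.412  0.443 -0.   ] [-0.33  0.16  1.33]
pusher 0.63 [0.515 0.531 0.   ] [-0.41  0.06  1.34]
pusher 0.6 [ 0.504  0.44  -0.   ] [-0.32  0.07  1.34]
blue_filter 0.68 [ 0.59  -0.149  0.008] [ 0.27 -0.    1.35]
amber_filter 0.74 [0.498 0.043 0.009] [0.07 0.08 1.33]
corner 0.66 [ 0.698 -0.223  0.007] [ 0.34 -0.11  1.36]
{'time_s': 0.5, 'joint_positions': array([-1.37417155,  0.536445  , -0.00440562,  1.53795212,  0.00256463,
        1.0672793 , -0.07119981]), 'qvel': array([-1.35377135e-03, -8.34531160e-04,  7.27761500e-05, -1.60977152e-03,
        6.20437638e-04,  9.51863794e-04, -2.67014943e-04]), 'tau': array([-1.22656329e-03, -5.82882071e+01,  1.04690507e+00, -2.59218299e+01,
        1.24248819e-02,  2.76616469e-03, -2.56935226e-05]), 'tool_pos': array([0.16885505, 0.62764792, 0.23124027]), 'orientation': array([-5.04321470e-06,  1.31022293e-01,  9.91379421e-01, -3.88189920e-05]), 'wrist_force': array([0.05350384, 0.17745029, 0.28335012]), 'ft_torque': array([ 0.0200616 ,  0.00059814, -0.02860563]), 'gripper_force': 0.0, 'finger_gap': 1.0003645070798644}
```

```bash
python3 -c "
import cv2,numpy as np
a=cv2.imread('pics/scene0.png');b=cv2.imread('pics/top0.png')
cv2.imwrite('pics/both.png',cv2.resize(np.hstack([a,b]),(800,300)))"
```

```text
(no output)
```

View pics/top0.png

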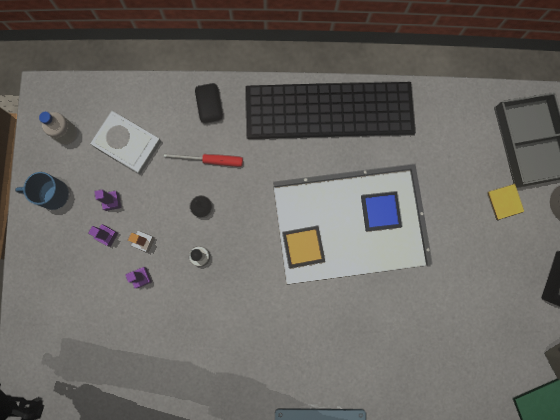

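View pics/scene0.png

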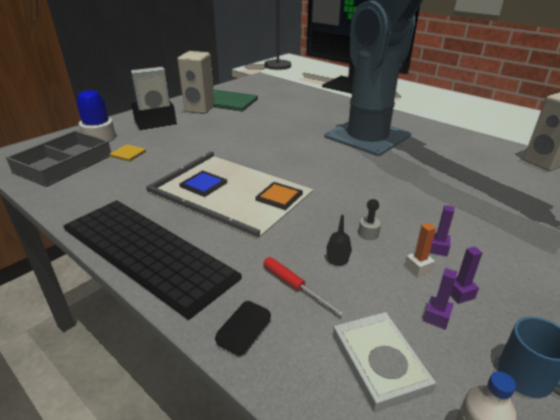

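Top view: candidates for the pusher are purple ones at (107,200), (102,235), (139,277) and the orange-handled, white-footed one at (141,242), which I choose. The steel weight is at (200,257), the blower at (201,207), the blue filter at (381,211), amber at (304,247), and the fence corner at about (413,170).

```bash
cat >> h.py <<'E'
def rect(P):
    c,s,a=cv2.minAreaRect(np.float32(P[:,:2]*1000)); a=(a+45)%90-45
    return np.round(c,1),np.round(s,1),round(a,2)
def toolinfo():
    from scipy.spatial.transform import Rotation as Ro
    s=r.read_state();q=s['orientation'];R=Ro.from_quat([q[1],q[2],q[3],q[0]]).as_matrix()
    return s['tool_pos'],R,s
E
python3 - <<'E'
from h import *
p=grab('top'); W=cloud(p); im=p['img'].astype(int); hsv=cv2.cvtColor(p['img'],cv2.COLOR_RGB2HSV)
cv2.imwrite('pics/crop.png',cv2.resize(cv2.cvtColor(p['img'][180:300,80:230],cv2.COLOR_RGB2BGR),None,fx=5,fy=5,interpolation=cv2.INTER_CUBIC)[:600,:750])
for q in ['blue_filter','amber_filter']:
    m=r.cut_out(p,q)[0]['pixels']; P=W[m]; print(q,m.sum(),np.median(P[:,2]),rect(P))
X=W[...,0];Y=W[...,1];Z=W[...,2]
reg=(X>.3)&(X<.8)&(Y<.2)&(Y>-.35)
bd=reg&(im.min(-1)>150)
print('board',bd.sum(),np.median(Z[bd]),rect(W[bd]))
f=reg&(Z>.013)&(Z<.03)&(hsv[...,2]<110)&(hsv[...,1]<90)
P=W[f]; print(len(P), np.median(P[:,2]))
for y0 in np.arange(-.25,.15,.05):
    Q=P[(abs(P[:,1]-y0)<.01)&(P[:,0]>.64)]; print('far',y0,len(Q),np.round(np.percentile(Q[:,0],[5,50,95]),3) if len(Q) else '')
for x0 in np.arange(.42,.7,.04):
    Q=P[(abs(P[:,0]-x0)<.01)&(P[:,1]<-.19)]; print('side',x0,len(Q),np.round(np.percentile(Q[:,1],[5,50,95]),3) if len(Q) else '')
w=r.grab_frame('wrist'); t,R,s=toolinfo()
print('cam in tool',R.T@(np.array(w['R']).T@-np.array(w['t'])-t)); print((w['R']@R).round(3),w['intrinsics']);print(R.round(3))
E
```

```text
blue_filter 1311 0.01672563847659739 (array([ 587., -148.]), array([89.8, 92.2]), 6.72)
amber_filter 1345 0.016995521885603677 (array([480.7,  73.9]), array([107.3, 171.8]), 29.15)
board 10492 0.006089496465935247 (array([549.4, -52. ]), array([253.9, 396.1]), 9.36)
3405 0.01904615236423579
far -0.25 10 [0.643 0.649 0.662]
far -0.2 77 [0.692 0.786 0.798]
far -0.15000000000000002 87 [0.685 0.784 0.798]
far -0.10000000000000003 91 [0.678 0.785 0.799]
far -0.050000000000000044 95 [0.67  0.783 0.798]
far -5.551115123125783e-17 110 [0.663 0.782 0.799]
far 0.04999999999999993 111 [0.655 0.782 0.798]
far 0.09999999999999992 123 [0.648 0.778 0.798]
side 0.42 0 
side 0.45999999999999996 32 [-0.269 -0.263 -0.258]
side 0.49999999999999994 36 [-0.264 -0.256 -0.251]
side 0.5399999999999999 46 [-0.257 -0.25  -0.207]
side 0.5799999999999998 48 [-0.252 -0.243 -0.191]
side 0.6199999999999999 48 [-0.246 -0.239 -0.233]
side 0.6599999999999999 44 [-0.241 -0.234 -0.227]
cam in tool [ 0.07022943 -0.00085279 -0.144014  ]
[[ 0.002  1.    -0.   ]
 [-0.961  0.002 -0.278]
 [-0.278  0.001  0.961]] [[342.96303208   0.         282.08644407]
 [  0.         342.96303208 210.04827308]
 [  0.           0.           1.        ]]
[[-0.966  0.26   0.   ]
 [ 0.26   0.966  0.   ]
 [-0.     0.    -1.   ]]
```

View pics/crop.png

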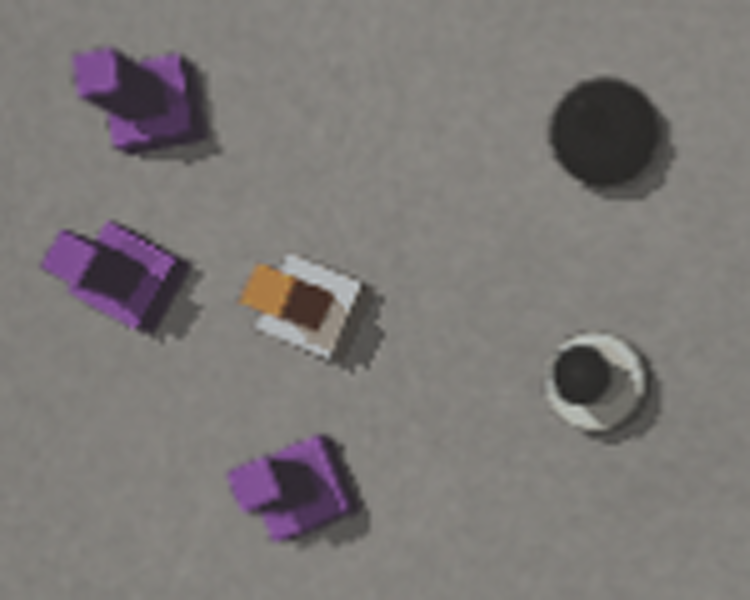

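The crop shows the orange-handled pusher with its white foot at crop (310,305), purple look-alikes at (150,100), (115,275) and (295,487), the blower at (605,130) and the weight at (597,380). I'm going above the orange one.

```bash
cat >> h.py <<'E'
def go(x,y,z,yaw=None):
    "print tool-frame shift to world x,y,z ; yaw = wanted world angle(deg) of tool y"
    t,R,s=toolinfo(); a=np.degrees(np.arctan2(R[1,1],R[0,1]))
    print('t',s['time_s'],'tcp',t.round(4),'yaw_y',a.round(2),'shift',(R.T@(np.array([x,y,z])-t)).round(4),'twist',None if yaw is None else round(-np.radians(yaw-a),3),'F',s['wrist_force'].round(1),'gap',round(s['finger_gap'],3),'gf',round(s['gripper_force'],1),'q7',s['joint_positions'][6].round(2))
E
python3 -m jog '[[-0.0537,-0.0135,0,0,-0.3],[-0.0537,-0.0135,0,0,-0.3],[-0.0537,-0.0135,0,0,-0.3],[-0.0537,-0.0135,0,0,-0.3],[-0.0537,-0.0135,0,0,-0.3]]' 60
python3 -m jog '[[-0.0537,-0.0135,0,0,-0.3],[-0.0537,-0.0135,0,0,-0.3],[0,0,0,0.105,-0.3],[0,0,0,0,-0.3]]'
python3 - <<'E'
from h import *
go(.507,.439,.231,69)
p=grab('wrist','w1.png'); W=cloud(p); hsv=cv2.cvtColor(p['img'],cv2.COLOR_RGB2HSV)
for d in r.landmark_of(p,'pusher'): print(round(d['score'],2),world(p,d['xyz']).round(4))
Z=W[...,2]; o=(hsv[...,0]>5)&(hsv[...,0]<25)&(hsv[...,1]>120)&(Z>.03)
near=np.hypot(W[...,0]-.507,W[...,1]-.439)<.05
print(o.sum(),Z[o].max()); t=o&(abs(Z-.11)<.006)&near; print('handle top',t.sum(),np.median(Z[t]),rect(W[t]))
f=near&(abs(Z-.03)<.005); print('foot top',f.sum(),rect(W[f]))
E
```

```text
time_s: 1.32
tool_pos: [0.4121, 0.4919, 0.2315]
orientation: [0.0, 0.131, 0.991, 0.0]
wrist_force: [1.6, 0.6, 0.1]
finger_gap: 0.65
gripper_force: 0.0
time_s: 1.82
tool_pos: [0.5075, 0.4386, 0.2311]
orientation: [-0.0, 0.183, 0.983, -0.0]
wrist_force: [-0.0, 0.3, 0.6]
finger_gap: 0.656
gripper_force: 0.0
t 1.825 tcp [0.5075 0.4386 0.2311] yaw_y 68.93 shift [0.0006 0.0002 0.0001] twist -0.001 F [-0.   0.3  0.6] gap 0.656 gf 0.0 q7 0.47
0.97 [0.414  0.4427 0.0014]
0.95 [0.5211 0.5352 0.0018]
0.91 [0.6042 0.526  0.0028]
0.74 [0.5041 0.4399 0.0056]
1075 0.37519300018699786
handle top 617 0.11146310051831299 (array([503.9, 439.2]), array([19.2, 20.1]), -20.76)
foot top 891 (array([504. , 439.2]), array([39.4, 40.1]), -20.93)
```

View pics/w1.png

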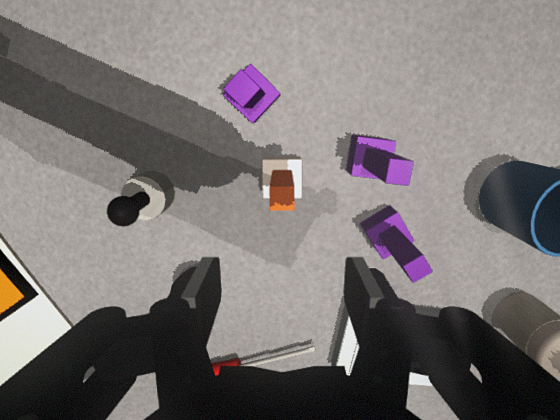

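The wrist view shows the orange handle at (283,190) centred between the fingers; the purple ones are at (250,93), (380,160) and (395,240), all clear of the fingers' path. Handle 19x20 mm and foot 40x40 mm match the description, yaw about -20.8°.

```bash
python3 -m jog '[[0.0035,-0.0007,0.03,-0.004,-0.3],[0,0,0.05,0,-0.3],[0,0,0.05,0,-0.3],[0,0,0.04,0,-0.3],[0,0,0,0,-0.3]]' 80
python3 -m jog '[[0,0,0,0,1],[0,0,0,0,1],[0,0,0,0,1],[0,0,0,0,1]]'
python3 -m jog '[[0,0,-0.06,0,1],[0,0,-0.06,0,1],[0,0,-0.04,0,1],[0,0,0,0,1]]'
python3 -c "
from h import *
go(.5,-.05,.2,98.3)"
```

```text
time_s: 2.55
tool_pos: [0.5007, 0.4385, 0.0582]
orientation: [-0.002, 0.179, 0.984, -0.003]
wrist_force: [0.5, 0.8, 1.2]
finger_gap: 0.65
gripper_force: 0.0
time_s: 3.05
tool_pos: [0.5049, 0.4407, 0.0637]
orientation: [0.001, 0.181, 0.984, 0.002]
wrist_force: [-1.2, -0.8, 7.3]
finger_gap: 0.227
gripper_force: 78.1
time_s: 3.55
tool_pos: [0.5057, 0.4409, 0.2261]
orientation: [0.002, 0.181, 0.983, 0.003]
wrist_force: [-0.2, 0.9, -1.1]
finger_gap: 0.224
gripper_force: 79.0
t 3.55 tcp [0.5057 0.4409 0.2261] yaw_y 69.15 shift [-0.1693 -0.461   0.0233] twist -0.509 F [-0.2  0.9 -1.1] gap 0.224 gf 79.0 q7 0.47
```

```bash
python3 -m jog '[[-0.0195,-0.0512,0,0,1],[-0.0195,-0.0512,0,0,1],[-0.0195,-0.0512,0,0,1],[-0.0195,-0.0512,0,0,1],[-0.0195,-0.0512,0,0,1]]' >/dev/null
python3 -m jog '[[-0.0195,-0.0512,0,0,1],[-0.0195,-0.0512,0,0,1],[-0.0195,-0.0512,0,0,1],[-0.0195,-0.0512,0,0,1],[-0.0195,-0.0512,0,0,1]]' >/dev/null
python3 -m jog '[[-0.0195,-0.0512,0,0,1],[0,0,0,-0.17,1],[0,0,0,-0.17,1],[0,0,0,-0.169,1],[0,0,0,0,1]]'
cat > look.py <<'E'
from h import *
import sys
go(.504,-.161,.2,98.3)
for n in sys.argv[2:]:
    p=grab(n,n+sys.argv[1]+'.png'); W=cloud(p); Z=W[...,2]; X=W[...,0];Y=W[...,1]
    for q in ['blue_filter','corner','pusher']:
        for d in r.landmark_of(p,q)[:1]: print(n,q,round(d['score'],2),world(p,d['xyz']).round(4))
    hsv=cv2.cvtColor(p['img'],cv2.COLOR_RGB2HSV)
    c=r.cut_out(p,'blue_filter')
    if c:
        m=c[0]['pixels']&(abs(Z-.018)<.006); print(n,'blue',m.sum(),np.median(Z[m]),rect(W[m]))
    b=(hsv[...,0]>105)&(hsv[...,0]<135)&(hsv[...,1]>150)&(abs(Z-.018)<.01)&(abs(X-.62)<.1)&(abs(Y+.16)<.1); print('glass',b.sum(),rect(W[b]) if b.any() else '')
    f=(abs(Z-.02)<.005)&(hsv[...,2]<120)&(hsv[...,1]<90)&(X<.74)
    for nm,i,j,vals in [('far',0,1,np.arange(-.2,.12,.04)),('side',1,0,np.arange(.5,.69,.03))]:
        L=[]
        for v in vals:
            l0=.695-.146*(v+.22) if i==0 else -.222+.146*(v-.695)
            Q=W[f&(abs(W[...,j]-v)<.008)&(abs(W[...,i]-l0)<.025)]
            if len(Q)>8: L.append((v,np.percentile(Q[:,i],3 if i==0 else 97),np.median(Q[:,i])))
        if len(L)>2:
            L=np.array(L);print(nm,len(L),'inner',np.polyfit(L[:,0],L[:,1],1).round(4),'mid',np.polyfit(L[:,0],L[:,2],1).round(4))
E
python3 look.py 2 wrist top
```

```text
time_s: 5.42
tool_pos: [0.503, -0.1632, 0.2205]
orientation: [-0.001, -0.072, 0.997, 0.0]
wrist_force: [-1.0, -0.6, -1.8]
finger_gap: 0.223
gripper_force: 79.1
t 5.425 tcp [ 0.503  -0.1632  0.2205] yaw_y 98.23 shift [-0.0013  0.002   0.0205] twist -0.001 F [-1.  -0.6 -1.8] gap 0.223 gf 79.1 q7 2.01
wrist pusher 0.68 [ 0.5061 -0.1615  0.1598]
wrist blue 399 0.01922747214678971 (array([ 566.8, -150.8]), array([46.4, 89.8]), 5.45)
glass 34 (array([ 561.8, -115.2]), array([25. ,  1.3]), 9.8)
side 6 inner [ 0.1488 -0.327 ] mid [ 0.1457 -0.3306]
top blue_filter 0.86 [ 0.5867 -0.1498  0.0068]
top corner 0.61 [ 0.6956 -0.2238  0.0073]
top pusher 0.91 [4.126e-01 4.422e-01 4.000e-04]
top blue 1270 0.016882775944674116 (array([ 587.4, -148.2]), array([90.4, 93.1]), 7.05)
glass 840 (array([ 587.6, -148.3]), array([72.6, 73.6]), 7.29)
far 8 inner [-0.1525  0.6609] mid [-0.1493  0.6672]
side 4 inner [ 0.1492 -0.3256] mid [ 0.1154 -0.3095]
```

View pics/wrist2.png

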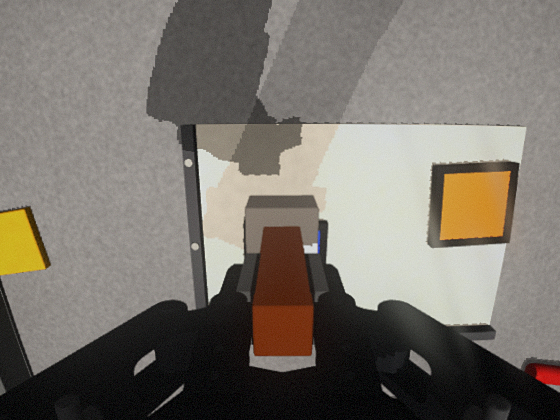

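The wrist view shows the foot hanging squarely at (282,215) below the orange handle, side fence at (190,200), amber far off at (475,205); the blue filter is mostly hidden behind the foot. Now lower beside the filter's near edge.

```bash
python3 -m jog '[[0,0.002,0.04,-0.005,1],[0,0,0.05,0,1],[0,0,0.04,0,1],[0,0,0.0175,0,1],[0,0,0,0,1]]'
python3 look.py 3 top
```

```text
time_s: 6.55
tool_pos: [0.5033, -0.1612, 0.0734]
orientation: [-0.001, -0.075, 0.997, 0.0]
wrist_force: [-0.5, -0.6, -1.4]
finger_gap: 0.227
gripper_force: 79.1
t 6.55 tcp [ 0.5033 -0.1612  0.0734] yaw_y 98.6 shift [-0.0006  0.0002 -0.1266] twist 0.005 F [-0.5 -0.6 -1.4] gap 0.227 gf 79.1 q7 2.06
top blue_filter 0.94 [ 0.5895 -0.1483  0.0042]
top corner 0.76 [ 0.6978 -0.2246  0.0061]
top pusher 0.96 [ 0.6047  0.5287 -0.001 ]
top blue 1213 0.016835883156535725 (array([ 587.4, -148.2]), array([91. , 91.9]), 6.89)
glass 838 (array([ 587.6, -148.6]), array([73.1, 73.5]), 7.02)
far 8 inner [-0.1465  0.6612] mid [-0.1524  0.6666]
```

```bash
python3 - <<'E'
from h import *
p=grab('scene');cv2.imwrite('pics/s3.png',cv2.resize(cv2.cvtColor(p['img'][120:250,130:330],cv2.COLOR_RGB2BGR),None,fx=4,fy=4,interpolation=cv2.INTER_CUBIC))
E
```

```text
(no output)
```

View pics/s3.png

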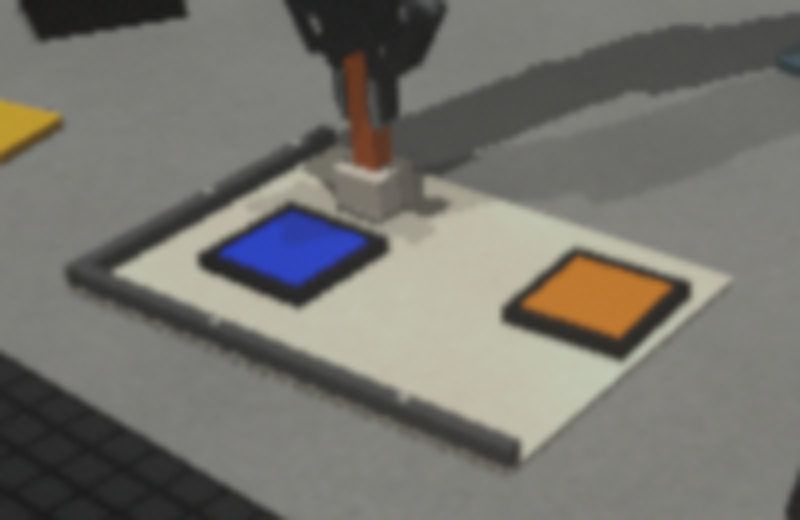

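The scene crop shows the foot at (375,190) upright on the near side of the blue filter (293,255), just above the board; amber clear at (600,300). Push toward the far fence.

```bash
python3 -m jog '[[-0.006,0,0.0035,0,1],[-0.012,0,0,0,1],[-0.012,0,0,0,1],[-0.012,0,0,0,1],[-0.012,0,0,0,1]]'
python3 -m jog '[[-0.008,0,0,0,1],[-0.004,0,0,0,1],[0,0,0,0,1]]'
python3 look.py 4 top scene
```

```text
time_s: 7.48
tool_pos: [0.5577, -0.153, 0.0701]
orientation: [-0.0, -0.075, 0.997, 0.0]
wrist_force: [-1.1, 0.9, -2.8]
finger_gap: 0.221
gripper_force: 79.2
time_s: 7.85
tool_pos: [0.5694, -0.1513, 0.0703]
orientation: [0.001, -0.075, 0.997, -0.0]
wrist_force: [-0.0, 0.6, -0.7]
finger_gap: 0.222
gripper_force: 79.2
t 7.85 tcp [ 0.5694 -0.1513  0.0703] yaw_y 98.62 shift [ 0.066   0.0002 -0.1297] twist 0.006 F [-0.   0.6 -0.7] gap 0.222 gf 79.2 q7 2.02
top blue_filter 0.62 [ 0.6304 -0.14    0.0043]
top corner 0.71 [ 0.6987 -0.221   0.0066]
top pusher 0.7 [ 0.4142  0.4434 -0.0018]
top blue 929 0.016793699826102192 (array([ 630.4, -139.7]), array([90.1, 91.5]), 8.66)
glass 699 (array([ 630.6, -140.4]), array([72.6, 72.7]), 8.42)
far 8 inner [-0.1175  0.6597] mid [-0.1407  0.6666]
scene blue_filter 0.78 [ 0.6353 -0.1437  0.0038]
scene corner 0.88 [ 0.6955 -0.226   0.0027]
scene pusher 0.9 [0.6058 0.5275 0.0017]
scene blue 693 0.017217219967116185 (array([ 633.6, -137.9]), array([98.5, 96.2]), 9.39)
glass 421 (array([ 632. , -140.5]), array([81.8, 78.1]), 10.23)
far 8 inner [-0.1119  0.6644] mid [-0.136   0.6722]
side 6 inner [ 0.1445 -0.3234] mid [ 0.1611 -0.3388]
```

```bash
python3 -m jog '[[-0.003,0,0,0,1],[-0.002,0,0,0,1],[0,0,0,0,1]]'
python3 -m jog '[[-0.0015,0,0,0,1],[-0.0015,0,0,0,1],[0,0,0,0,1]]'
python3 look.py 4 top
```

```text
time_s: 8.72
tool_pos: [0.5738, -0.1506, 0.0701]
orientation: [-0.0, -0.075, 0.997, 0.0]
wrist_force: [-1.4, -0.6, -1.7]
finger_gap: 0.224
gripper_force: 79.2
time_s: 9.1
tool_pos: [0.576, -0.1503, 0.0702]
orientation: [-0.001, -0.075, 0.997, 0.0]
wrist_force: [-4.4, -0.9, 0.6]
finger_gap: 0.226
gripper_force: 79.3
t 9.1 tcp [ 0.576  -0.1503  0.0702] yaw_y 98.6 shift [ 0.073   0.0002 -0.1297] twist 0.005 F [-4.4 -0.9  0.6] gap 0.226 gf 79.3 q7 2.01
top blue_filter 0.62 [ 0.6371 -0.1402  0.0042]
top corner 0.6 [ 0.697  -0.2235  0.006 ]
top pusher 0.96 [0.5172 0.5303 0.0016]
top blue 952 0.016626099610024817 (array([ 637.7, -138.9]), array([93.5, 91.7]), 7.77)
glass 685 (array([ 637.5, -139.2]), array([73.1, 73.4]), 7.56)
far 8 inner [-0.1355  0.6606] mid [-0.1421  0.6666]
```

```bash
python3 -m jog '[[-0.0015,0,0,0,1],[0,0,0,0,1]]'
python3 -m jog '[[0.02,0,0,0,1],[0.02,0,-0.04,0,1],[0,0,-0.04,0,1],[0,0,0,0,1]]'
python3 look.py 5 top
```

```text
time_s: 9.6
tool_pos: [0.5763, -0.1503, 0.07]
orientation: [-0.002, -0.075, 0.997, 0.0]
wrist_force: [-8.0, -0.5, 3.4]
finger_gap: 0.227
gripper_force: 79.7
time_s: 10.1
tool_pos: [0.5428, -0.1566, 0.154]
orientation: [0.005, -0.075, 0.997, -0.001]
wrist_force: [-0.3, 0.1, -2.0]
finger_gap: 0.224
gripper_force: 79.2
t 10.1 tcp [ 0.5428 -0.1566  0.154 ] yaw_y 98.61 shift [ 0.0385  0.0013 -0.0463] twist 0.005 F [-0.3  0.1 -2. ] gap 0.224 gf 79.2 q7 2.02
top blue_filter 0.64 [ 0.6394 -0.1418  0.0062]
top corner 0.56 [ 0.6987 -0.223   0.0031]
top pusher 0.81 [0.518  0.532  0.0014]
top blue 1248 0.016923292961535656 (array([ 636.5, -139.2]), array([91.7, 92.6]), 9.06)
glass 835 (array([ 636.8, -139.6]), array([72.9, 74.8]), 8.86)
far 8 inner [-0.1352  0.6606] mid [-0.1436  0.6665]
```

```bash
python3 -m jog '[[-0.015,0.041,0,0,1],[-0.04,0.041,0,0,1],[-0.04,0,0,0,1],[0,0,0.04,0,1],[0,0,0,0,1]]'
python3 - <<'E'
from h import *
go(.6243,-.061,.070,98.5)
E
```

```text
time_s: 10.98
tool_pos: [0.6171, -0.0602, 0.1064]
orientation: [-0.004, -0.075, 0.997, 0.0]
wrist_force: [-0.6, -0.6, -1.1]
finger_gap: 0.22
gripper_force: 78.9
t 10.975 tcp [ 0.6171 -0.0602  0.1064] yaw_y 98.63 shift [-0.0073 -0.0019  0.0363] twist 0.002 F [-0.6 -0.6 -1.1] gap 0.22 gf 78.9 q7 1.84
```

```bash
python3 -m jog '[[-0.005,0,0.02,0,1],[0,0,0.016,0,1],[0,0,0,0,1],[0,0,0,0,1]]'
python3 - <<'E'
from h import *
go(.6243,-.061,.070,98.5)
E
```

```text
time_s: 11.48
tool_pos: [0.6255, -0.0601, 0.0747]
orientation: [0.0, -0.075, 0.997, -0.0]
wrist_force: [0.1, 0.2, -1.2]
finger_gap: 0.224
gripper_force: 79.0
t 11.475 tcp [ 0.6255 -0.0601  0.0747] yaw_y 98.59 shift [ 0.0013 -0.0007  0.0047] twist 0.002 F [ 0.1  0.2 -1.2] gap 0.224 gf 79.0 q7 1.85
```

```bash
python3 -m jog '[[0,-0.005,0.0045,0,1],[0,-0.01,0,0,1],[0,-0.01,0,0,1],[0,-0.01,0,0,1],[0,-0.008,0,0,1]]'
python3 -m jog '[[0,-0.006,0,0,1],[0,-0.005,0,0,1],[0,0,0,0,1]]'
python3 look.py 6 top
python3 - <<'E'
from h import *
p=grab('scene');cv2.imwrite('pics/s6.png',cv2.resize(cv2.cvtColor(p['img'][120:250,130:330],cv2.COLOR_RGB2BGR),None,fx=4,fy=4,interpolation=cv2.INTER_CUBIC))
E
```

```text
time_s: 12.1
tool_pos: [0.6319, -0.1031, 0.0699]
orientation: [0.0, -0.075, 0.997, 0.0]
wrist_force: [-0.3, 2.4, 0.1]
finger_gap: 0.222
gripper_force: 79.3
time_s: 12.48
tool_pos: [0.6334, -0.1144, 0.0698]
orientation: [0.0, -0.075, 0.997, -0.001]
wrist_force: [-1.1, 1.2, -0.8]
finger_gap: 0.226
gripper_force: 79.2
t 12.475 tcp [ 0.6334 -0.1144  0.0698] yaw_y 98.57 shift [ 0.1349 -0.0269 -0.1302] twist 0.005 F [-1.1  1.2 -0.8] gap 0.226 gf 79.2 q7 1.93
top blue_filter 0.43 [ 0.6444 -0.1797  0.0049]
top pusher 0.71 [0.4127 0.4448 0.0011]
top blue 72 0.018105360914977883 (array([ 608.7, -145.6]), array([34.8, 13.8]), 2.34)
glass 0 
far 5 inner [-0.1411  0.6614] mid [-0.1518  0.6672]
```

View pics/s6.png

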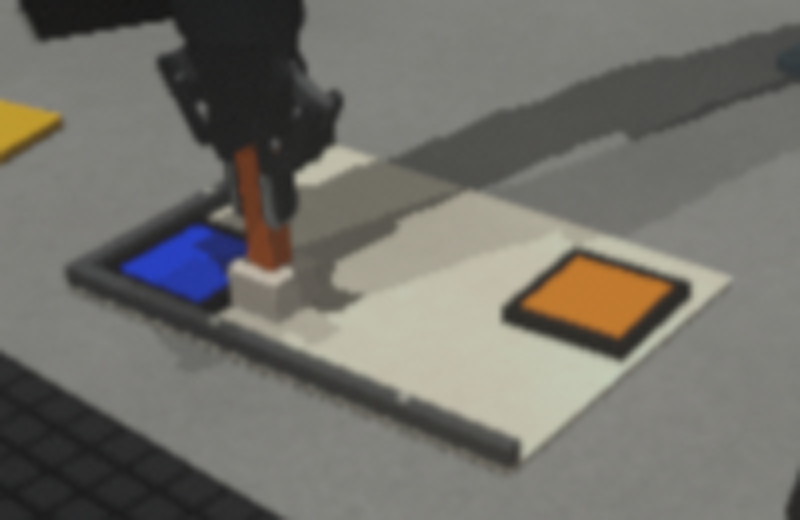

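The blue filter (190,262) is nearly home, foot at (262,290) against its left side, clear of the far fence; amber untouched. Finish slowly watching the force.

```bash
python3 -m jog '[[0,-0.002,0,0,1],[0,-0.002,0,0,1],[0,0,0,0,1]]'
python3 -m jog '[[0,-0.0015,0,0,1],[0,0,0,0,1],[0,0,0,0,1]]'
python3 -m jog '[[0,-0.0015,0,0,1],[0,0,0,0,1],[0,0,0,0,1]]'
```

```text
time_s: 13.15
tool_pos: [0.634, -0.1168, 0.0698]
orientation: [0.0, -0.075, 0.997, 0.0]
wrist_force: [-0.4, 2.1, -0.4]
finger_gap: 0.224
gripper_force: 79.5
time_s: 13.52
tool_pos: [0.6343, -0.119, 0.0698]
orientation: [0.0, -0.075, 0.997, -0.0]
wrist_force: [-0.1, 1.7, -0.3]
finger_gap: 0.227
gripper_force: 79.5
time_s: 13.9
tool_pos: [0.6344, -0.1206, 0.0698]
orientation: [0.0, -0.075, 0.997, -0.0]
wrist_force: [-0.4, 1.6, -1.2]
finger_gap: 0.225
gripper_force: 79.3
```

```bash
python3 -m jog '[[0,-0.0015,0,0,1],[0,0,0,0,1],[0,0,0,0,1]]'
python3 -m jog '[[0,-0.0015,0,0,1],[0,0,0,0,1],[0,0,0,0,1]]'
```

```text
time_s: 14.28
tool_pos: [0.6346, -0.1211, 0.0698]
orientation: [-0.0, -0.075, 0.997, 0.0]
wrist_force: [-1.0, 4.8, 1.8]
finger_gap: 0.222
gripper_force: 79.4
time_s: 14.65
tool_pos: [0.6347, -0.1213, 0.0698]
orientation: [-0.0, -0.075, 0.997, 0.001]
wrist_force: [-2.7, 6.7, 2.0]
finger_gap: 0.224
gripper_force: 79.7
```

```bash
python3 -m jog '[[0,0.02,0,0,1],[0,0.015,-0.03,0,1],[0.05,0,-0.05,0,1],[0.06,0,0,0,1],[0.04,0,0,0,1]]'
python3 -m jog '[[0,0,0,0,1]]' >/dev/null
python3 look.py 7 top
python3 - <<'E'
from h import *
p=grab('top');cv2.imwrite('pics/t7.png',cv2.resize(cv2.cvtColor(p['img'][160:290,265:435],cv2.COLOR_RGB2BGR),None,fx=4.5,fy=4.5,interpolation=cv2.INTER_CUBIC))
E
```

```text
time_s: 15.28
tool_pos: [0.4845, -0.1111, 0.1443]
orientation: [-0.0, -0.075, 0.997, -0.001]
wrist_force: [0.4, -0.1, -1.8]
finger_gap: 0.225
gripper_force: 79.3
t 15.4 tcp [ 0.4835 -0.1113  0.1439] yaw_y 98.47 shift [-0.0128 -0.0522 -0.0561] twist 0.003 F [ 0.7  0.4 -1.1] gap 0.221 gf 79.2 q7 1.94
top blue_filter 0.65 [ 0.6435 -0.1875  0.0026]
top corner 0.77 [ 0.696  -0.2221  0.0083]
top pusher 0.78 [0.6062 0.5287 0.001 ]
top blue 1158 0.016882403378851482 (array([ 644.6, -185.9]), array([93.2, 92.1]), 8.93)
glass 792 (array([ 644. , -186.1]), array([73.3, 72.9]), 7.76)
far 8 inner [-0.1252  0.6612] mid [-0.138   0.6669]
side 3 inner [ 0.4053 -0.4807] mid [ 0.1736 -0.3449]
```

View pics/t7.png

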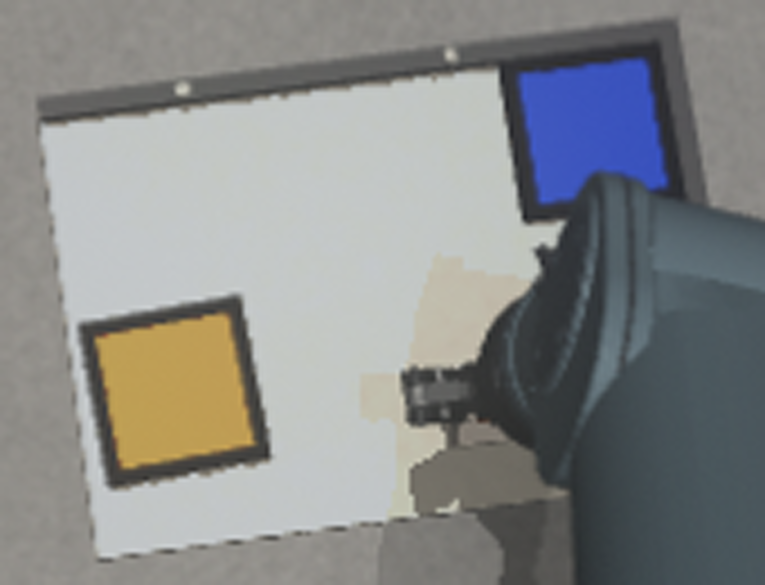

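The crop shows the blue filter (590,135) tight in the corner against both fences, amber (178,390) unmoved. A confirming press towards the far fence makes sure it is square.

```bash
python3 -m jog '[[-0.02,-0.048,0,0,1],[-0.03,-0.048,0,0,1],[0,0,0.04,0,1],[0,0,0.03,0,1],[0,0,0,0,1]]'
python3 -m jog '[[0,0,0,0,1]]'
python3 - <<'E'
from h import *
c=np.array([.694,-.2225]);t,R,s=toolinfo();d=t[:2]-c
print('corner frame',d@[.989,.148],d@[-.148,.989])
E
```

```text
time_s: 16.32
tool_pos: [0.5502, -0.1973, 0.072]
orientation: [-0.001, -0.075, 0.997, 0.0]
wrist_force: [0.9, 0.1, -1.4]
finger_gap: 0.219
gripper_force: 79.1
time_s: 16.45
tool_pos: [0.5515, -0.1975, 0.0743]
orientation: [0.0, -0.075, 0.997, -0.0]
wrist_force: [-0.2, 0.6, -1.1]
finger_gap: 0.22
gripper_force: 79.1
corner frame -0.13727856388549625 0.04578298812986227
```

Contact is expected at about x = -0.106, i.e. 31 mm on.

```bash
python3 -m jog '[[-0.012,0,0.004,0,1],[-0.01,0,0,0,1],[-0.006,0,0,0,1],[0,0,0,0,1],[0,0,0,0,1]]'
python3 -m jog '[[-0.0015,0,0,0,1],[0,0,0,0,1],[0,0,0,0,1]]'
python3 -m jog '[[-0.0015,0,0,0,1],[0,0,0,0,1],[0,0,0,0,1]]'
```

```text
time_s: 17.08
tool_pos: [0.5782, -0.1936, 0.07]
orientation: [-0.0, -0.075, 0.997, -0.0]
wrist_force: [-0.6, -0.5, -1.6]
finger_gap: 0.225
gripper_force: 79.1
time_s: 17.45
tool_pos: [0.58, -0.1933, 0.07]
orientation: [0.0, -0.075, 0.997, -0.0]
wrist_force: [-0.5, 0.8, -1.2]
finger_gap: 0.222
gripper_force: 79.1
time_s: 17.82
tool_pos: [0.5815, -0.193, 0.07]
orientation: [-0.0, -0.075, 0.997, -0.0]
wrist_force: [0.3, 0.0, -1.0]
finger_gap: 0.223
gripper_force: 79.1
```

```bash
python3 -m jog '[[-0.0015,0,0,0,1],[0,0,0,0,1],[0,0,0,0,1]]'
python3 -m jog '[[-0.0015,0,0,0,1],[0,0,0,0,1],[0,0,0,0,1]]'
python3 -m jog '[[-0.001,0,0,0,1],[0,0,0,0,1],[0,0,0,0,1]]'
```

```text
time_s: 18.2
tool_pos: [0.5819, -0.193, 0.0697]
orientation: [-0.001, -0.075, 0.997, 0.0]
wrist_force: [-6.1, -2.0, 0.4]
finger_gap: 0.228
gripper_force: 79.3
time_s: 18.58
tool_pos: [0.5822, -0.1929, 0.0695]
orientation: [-0.002, -0.075, 0.997, 0.0]
wrist_force: [-6.5, -1.4, 2.7]
finger_gap: 0.227
gripper_force: 79.7
time_s: 18.95
tool_pos: [0.5824, -0.193, 0.0694]
orientation: [-0.003, -0.075, 0.997, 0.0]
wrist_force: [-9.9, -0.9, 4.4]
finger_gap: 0.226
gripper_force: 80.0
```

Rigid contact straight away: the plate is home. Now retreat and stand the pusher on the open board.

```bash
python3 -m jog '[[0.02,0,0,0,1],[0.034,0.04,0,0,1],[0,0.045,0,0,1],[0,0,0,0,1],[0,0,0,0,1]]'
python3 -m jog '[[0,0,0.0015,0,1],[0,0,0,0,1],[0,0,0,0,1]]'
python3 -m jog '[[0,0,0.0015,0,1],[0,0,0,0,1],[0,0,0,0,1]]'
```

```text
time_s: 19.58
tool_pos: [0.5209, -0.1165, 0.0705]
orientation: [0.001, -0.075, 0.997, -0.0]
wrist_force: [-0.9, -0.9, -0.8]
finger_gap: 0.224
gripper_force: 79.2
time_s: 19.95
tool_pos: [0.5206, -0.1176, 0.0693]
orientation: [0.001, -0.074, 0.997, -0.0]
wrist_force: [-1.2, 0.6, 5.9]
finger_gap: 0.222
gripper_force: 80.2
time_s: 20.32
tool_pos: [0.5208, -0.1178, 0.0692]
orientation: [0.001, -0.074, 0.997, -0.0]
wrist_force: [-5.2, 2.3, 22.4]
finger_gap: 0.226
gripper_force: 82.5
```

```bash
python3 -m jog '[[0,0,-0.0015,0,1],[0,0,0,0,1],[0,0,0,0,-0.4],[0,0,0,0,-0.4],[0,0,0,0,-0.4]]'
python3 -m jog '[[0,0,-0.03,0,-0.4],[0,0,-0.05,0,-0.4],[0,0,-0.05,0,-0.4],[0,0,-0.03,0,-0.4],[0.05,0,0,0,-0.4]]'
python3 -m jog '[[0.04,0.04,0,0,-0.4],[0,0.05,0,0,-0.4],[0,0.06,0,0,-0.4],[0,0.06,0,0,-0.4],[0,0,0,0,-0.4]]'
python3 look.py 8 top
python3 - <<'E'
from h import *
p=grab('top');q=grab('scene')
a=p['img'][160:290,265:435];b=q['img'][120:250,130:300]
cv2.imwrite('pics/f8.png',cv2.cvtColor(cv2.resize(np.hstack([a,b]),(800,306),interpolation=cv2.INTER_CUBIC),cv2.COLOR_RGB2BGR))
E
```

```text
time_s: 20.95
tool_pos: [0.5193, -0.1166, 0.0683]
orientation: [-0.0, -0.075, 0.997, -0.0]
wrist_force: [-0.4, 0.6, 0.7]
finger_gap: 0.698
gripper_force: 0.0
time_s: 21.58
tool_pos: [0.4738, -0.1236, 0.2312]
orientation: [0.004, -0.076, 0.997, -0.001]
wrist_force: [-0.4, -0.3, -0.4]
finger_gap: 0.702
gripper_force: 0.0
time_s: 22.2
tool_pos: [0.3982, 0.0818, 0.2286]
orientation: [0.0, -0.079, 0.997, 0.001]
wrist_force: [0.7, -0.2, 1.0]
finger_gap: 0.696
gripper_force: 0.0
t 22.2 tcp [0.3982 0.0818 0.2286] yaw_y 99.07 shift [-0.0662 -0.2565  0.0283] twist 0.013 F [ 0.7 -0.2  1. ] gap 0.696 gf 0.0 q7 1.42
top blue_filter 0.95 [ 0.6455 -0.1873  0.0045]
top corner 0.79 [ 0.6986 -0.2224  0.0082]
top pusher 0.9 [0.5179 0.5318 0.0031]
top blue 1203 0.016973680051713735 (array([ 643.5, -185.3]), array([91.7, 90.3]), 8.46)
glass 805 (array([ 643.6, -185.5]), array([72.9, 72.5]), 8.72)
far 8 inner [-0.1218  0.6609] mid [-0.1389  0.6666]
side 7 inner [ 0.2524 -0.3819] mid [ 0.1694 -0.3424]
```

View pics/f8.png

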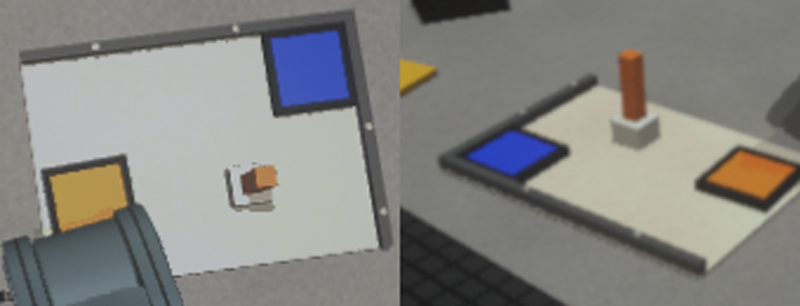

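The blue filter is home and square in the corner: at (313,68) in the left view and (512,153) in the right. The pusher stands upright at (250,187) and (635,120), clear of both filters.

```bash
python3 -c "
from station import r
print(r.hand_in())"
```

```text
the job is handed in; nothing more can be done
None
```

The job is handed in at about 22 s on the robot's clock: the last pictures show the blue filter square in the corner against both fences, the amber filter not visibly moved, and the pusher standing released on the board, clear of both filters.

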